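# Pack out a drawer unit in a cabinet bay and hold the wedge snug

### The job

The steel drawer unit stands against the left side of the plywood cabinet that lies on its back; pack out the gap between the unit and the cabinet's divider. Stand the blue packers from the rack upright on the cabinet's floor against the unit, one or both as the gap needs, then press the orange wedge, tip down and flat face towards the packers, into what is left until it is snug and the gap is closed; do not force it. Finish while still gripping the wedge and holding it pressed in, so that I can drive the screws, and leave the jar, the tape measure and the wrench alone.

Things in the scene. Friction and masses are not known exactly. Their poses are not given: they have to be found in the camera images.
- cabinet: small plywood wall cabinet lying on its back, open front up, fixed to the bench: 180 (x) by 360 (y) by 87 mm tall, sides 12 mm thick, inner floor 9 mm above its underside. Origin at the centre of its underside, z up. Its +y end is its left side, where the drawer unit stands; the divider stands to -y of the unit. The gap between them, 19 to 31 mm wide, runs along the cabinet's x.
- divider_edge (a point): middle of the divider's top edge, on the face that looks at the drawer unit (to the cabinet's +y). The divider is a fixed 12 mm plywood panel across the cabinet, along its x, 78 mm tall above the inner floor; it stands at a different place each time.
- drawer_unit: dark steel drawer unit, three black drawer fronts facing up: 130 (x) by 90 (y) by 82 mm tall, 0.5 to 1 kg, loose, standing on the cabinet's inner floor against the cabinet's left side and square with it. Origin at the centre of its underside.
- unit_edge (a point): middle of the drawer unit's top edge on the face that looks at the divider, 82 mm above the cabinet's inner floor. The gap's width is the distance from here to divider_edge along the cabinet's y; less 8 mm for each packer, the wedge must fill the rest.
- rack: wooden block fixed to the bench, 90 (x) by 170 (y) by 40 mm tall, origin at the centre of its underside, with upright slots (long way along its x): narrow packer at y = -55 mm, wide packer at -5 mm, slot floor 6 mm above the bench; the wedge at +50 mm, hanging in its slot with the tip about 10 mm above the bench.
- narrow_packer_center (a point): centre of the narrow packer, 65 mm above its foot: blue-anodised aluminium plate standing upright in the rack, 42 mm wide (x, along the rack's x) by 8 mm thick (y) by 130 mm tall (z up), 118 g. Grip it lightly across its width near the top. In the cabinet it reaches 48 mm above the drawer unit; it tips easily, so let it lean a little against the unit. Put in first, it leaves the fingers room.
- wide_packer_center (a point): centre of the wide packer, 65 mm above its foot: blue-anodised aluminium plate standing upright in the rack, 53 mm wide (x, along the rack's x) by 8 mm thick (y) by 130 mm tall (z up), 149 g. Grip it lightly across its width near the top. In the cabinet it reaches 48 mm above the drawer unit; it tips easily, so let it lean a little against the unit. It can go in after the narrow one.
- wedge_center (a point): middle of the orange wedge, half-way up (70 mm above its tip): 64 mm wide (x), 140 mm tall, thin tip down, 90 g. Its upright flat face lies 11 mm to its +y (in the rack, the rack's +y); its -y face slopes: 4 mm thick at the tip, growing 1 in 5 to 22 mm at 90 mm above the tip, then a 50 mm tall parallel butt, to be gripped across the 64 mm width.
- wedge_tip (a point): middle of the wedge's 4 mm thick lower edge, 9 mm to +y of wedge_center and 70 mm below it. The wedge can fill 6 to 17 mm of gap at the divider's top edge before its tip meets the floor; with one packer or both it closes any gap that occurs, and it is snug when it binds under a steady push of 10 to 15 N.
- screw_jar: bystander: glass jar of screws with a steel cap, 54 mm across, 75 mm tall, in the cabinet's other bay; origin at the centre of its underside.
- tape_measure: bystander: yellow tape measure, 72 by 72 by 38 mm, lying on the bench beyond the work; origin under its centre.
- spanner: bystander: steel wrench about 180 mm long lying on the bench beyond the work; origin under its middle.
Not all that is in view belongs to the job. Several things have the shape of the drawer_unit; the one meant has the colours described above.

How it is judged (in metres and radians):
At the end, for the whole second after the job is handed in: Packers stand upright on the cabinet floor, squeezed (over 1.5 N) between unit and wedge; the wedge, upright within 7 degrees, flat side to the unit, bears on the divider (over 1.5 N), tip 5 mm or more in but clear of the floor, still gripped; the unit within 8 mm of its start (((contact force between narrow_packer and drawer_unit above 1.5 N and angle between narrow_packer_center's own z axis and vertical below 0.12 rad and z of narrow_packer_center in the frame of cabinet below 0.08 m) or (contact force between wide_packer and drawer_unit above 1.5 N and angle between wide_packer_center's own z axis and vertical below 0.12 rad and z of wide_packer_center in the frame of cabinet below 0.08 m)) and ((contact force between narrow_packer and wedge above 1.5 N and angle between narrow_packer_center's own z axis and vertical below 0.12 rad and z of narrow_packer_center in the frame of cabinet below 0.08 m) or (contact force between wide_packer and wedge above 1.5 N and angle between wide_packer_center's own z axis and vertical below 0.12 rad and z of wide_packer_center in the frame of cabinet below 0.08 m)) and contact force between wedge and divider above 1.5 N and contact force between the fingers and wedge above 3 N and z of wedge_tip in the frame of divider_edge below -0.005 m and z of wedge_tip in the frame of cabinet above 0.0105 m and y of unit_edge in the frame of wedge_center above 0 m and angle between wedge_center's own z axis and vertical below 0.12 rad and linear speed of wedge below 0.01 m/s and distance of drawer_unit from where it was at the start of the episode below 0.008 m); the arm keeps its last pose, push and grip.
It fails at once if the wedge is forced (over 60 N against the divider) (contact force between wedge and divider above 60 N).
It fails at once if the drawer unit is tipped (angle between drawer_unit's own z axis and vertical above 0.2 rad).
It fails at once if the jar of screws is disturbed (distance of screw_jar from where it was at the start of the episode above 0.02 m).
It fails at once if the tape measure is disturbed (distance of tape_measure from where it was at the start of the episode above 0.02 m).
It fails at once if the wrench is disturbed (distance of spanner from where it was at the start of the episode above 0.02 m).
It also fails if it takes over 72 s, if anything falls off the work surface, if the arm or the gripper's body presses on something with over 40 N, if the wrist force passes 120 N, or if a joint passes its speed limit or range.

### The arm

A 6-joint arm with a two-finger parallel gripper is mounted at the origin on the work surface. World frame = base frame: x ahead of the robot, y to its left, z up, the work surface at z = 0. Lengths are in mm, angles in rad, forces in N, time in s.
With the tool pointing down it reaches from about 350 to 775 mm from the base axis. Payload 7.3 kg.
Tool frame: the origin (TCP) lies on the centre line of the jaws, within the pads' length; the fingertips stand 11 mm ahead of it and the grasp point (between the pads) lies 8 mm behind it; z points along the fingers, y is the line along which they close (so a half turn about z gives the same grasp; the last joint's range is limited). The gripper opens to 92 mm and grips with 3 to 60 N. Pads are 19 mm wide; open, the fingers measure 130 mm over their backs; the gripper's body (75 mm by 190 mm) begins 47 mm behind the grasp point.
Start: joints at [-1.33, 0.342, 1.524, -0, 1.275, -0.146], TCP at [198.067, -486.223, 237.741] pointing down, gripper open.
Joint ranges: [-2.53, 2.53], [-0.77, 2.02], [0.04, 2.7], [-1, 4.14], [0.28, 2.66], [-3.11, 3.11]. Speed limits (rad/s): [2.57, 2.57, 3.14, 3.14, 3.14, 3.14].

### API

Orientations are given as [roll, pitch, yaw] about the fixed x, y, z axes, in that order (R = Rz(yaw) Ry(pitch) Rx(roll)).
In Python, from plant import bot gives the robot as it stands.
- The arm moves only by the tool step_arm, never from a script. Its argument "deltas" is a list of rows, each a list of 5 numbers: the opening, from 0 (shut) to 1 (fully open), then the shift along the tool's x, y, z each as a share of 0.5 m, from -1 to 1, then the turn about the tool's z as a share of pi/2 rad, from -1 to 1. In form: [[claw, x, y, z, turn], ...]. A call has 1 to 8 rows; each row shifts and turns the commanded pose from where the row before left it, along the tool's axes as they then stand; what a row does not reach is not made up. A row lasts 1/10 s, in which the tool goes at most 50 mm and 8.59 degrees, less where a joint would pass 70% of its speed; a pose out of reach is approached as far as the arm can. A call with a number of a shift or a turn outside -1 to 1 is refused whole. A call with a gripper value outside its range is refused whole. The fingers move at their own pace and stop on an object; the grip force is fixed at half the most. Time passes only in rows, so rows that do not move let the fingers close. It gives the time, the measured TCP pose, the force, the opening and the grip force at its end, in the units of the state.
- bot.get_obs(): the state, without advancing time (a new reading comes with each control period).
- bot.capture(name): name is "side" or "top"; returns (picture, depth): 480x640x3 uint8, red, green, blue; 480x640 float32, mm along the optical axis (not along the pixel's ray), 0 where there is no reading.
- bot.camera_params(name): a dict with "fov_y" (degrees; the focal length in pixels is half the picture's height over the tangent of half this angle, whatever the lens; pixels are square), "cx", "cy" (the principal point, pixels), "rvec" (rotation vector, rad) and "tvec" (3), from world to camera coordinates, as OpenCV has them. Camera axes: x right, y down, z forward; pixel columns grow to the right and rows downward; lengths in mm; the calibration is good to about 2 mm. A picture is of the moment at which its call begins. camera_params takes no time and is no camera call.
- bot.close_job(): hands the job in; it is judged then, once.
The state is a dict: "time": time; "joint_positions": joint angles; "dq": joint speeds; "tau": joint torques, N m; "tool_pos": TCP position; "tcp_rot": TCP orientation; "contact_force": force on the tool from outside, world axes, zero at the start; "moment": the same for the moment, N m; "grip_width": finger opening in mm; "finger_force": force on a finger pad.
Only numpy, scipy, OpenCV 4.12 (cv2) and the standard library are available. Lean on these libraries where they do the work, as an engineer would, in place of code of your own. Each camera call takes 0.05 s, during which the arm holds its last target. There are 200 camera calls.

## Working session

There is one attempt and no reset: what is moved stays moved. The work goes in short steps, Python scripts to look and compute and a tool call to move; the robot and the scene stay as the last step left them, time stands still between calls to the robot, and variables do not carry over. Pictures are saved under pics/ and viewed, at most 10 in all, crops included, and the job is handed in when it is done.

Besides the shell and the picture viewer there is one more tool, called after "Request:" as name([rows], argument=value, ...), one row to a line, values as JSON. step_arm: Moves the arm, as the interface text tells. Shift numbers are shares of 0.5 m and turn numbers shares of pi/2 rad, none past 1 either way. Its arguments: {"type":"object","properties":{"deltas":{"type":"array","items":{"type":"array","items":{"type":"number","minimum":-1,"maximum":1}}}},"required":["deltas"]}

```bash
mkdir -p pics
cat > h.py <<'E'
import numpy as np, cv2
from plant import bot
def cam(n):
    p=bot.camera_params(n); f=240/np.tan(np.radians(p["fov_y"])/2)
    K=np.array([[f,0,p["cx"]],[0,f,p["cy"]],[0,0,1]]); R=cv2.Rodrigues(np.array(p["rvec"],float))[0]
    return K,R,np.array(p["tvec"],float).ravel()
def cloud(n,d):
    K,R,t=cam(n); v,u=np.mgrid[0:480,0:640]
    c=np.stack([(u-K[0,2])/K[0,0]*d,(v-K[1,2])/K[1,1]*d,d],-1)
    return (c-t)@R
def ray(n,u,v,z):
    K,R,t=cam(n); d=R.T@np.linalg.inv(K)@[u,v,1]; o=-R.T@t
    return o+d*(z-o[2])/d[2]
def proj(n,P):
    K,R,t=cam(n); c=np.atleast_2d(P)@R.T+t; return (c[:,:2]/c[:,2:])*K[0,0]+K[:2,2]
def shot(n,tag):
    im,d=bot.capture(n); np.savez(f"pics/{tag}.npz",im=im,d=d); cv2.imwrite(f"pics/{tag}.png",im[:,:,::-1]); return im,d
E
python3 - <<'E'
from h import *
for n in("top","side"):
    shot(n,n+"0"); K,R,t=cam(n); print(n,bot.camera_params(n),"pos",-R.T@t)
print(bot.get_obs())
E
```

```text
top {'fov_y': 55.17395547000788, 'cx': 312.8679417881994, 'cy': 243.39041307446274, 'rvec': array([ 2.18434503, -2.15979529,  0.04805803]), 'tvec': array([-22.07239496, 549.49433826, 936.68064271])} pos [481.86622539 -41.99162252 972.54485207]
side {'fov_y': 51.05576557079347, 'cx': 321.58861505855333, 'cy': 235.27497548832073, 'rvec': array([ 0.50053708, -2.59296673,  1.37590775]), 'tvec': array([470.73490416, 196.53669862, 791.9064379 ])} pos [245.69984715 681.47712345 602.12485882]
{'time': 0.1, 'joint_positions': array([-1.33001045e+00,  3.42660605e-01,  1.52490215e+00, -1.04779349e-05,
        1.27536456e+00, -1.45990571e-01]), 'dq': array([ 1.00860312e-04, -3.22732122e-03, -2.27847196e-03, -1.11019333e-03,
       -9.29738808e-05,  7.42711307e-04]), 'tau': array([ 1.66164737e-03, -4.32005882e+01, -2.44694191e+01,  7.20251631e-02,
        5.26625512e-02, -4.25681242e-05]), 'tool_pos': array([ 197.97558414, -485.88598151,  237.11726148]), 'tcp_rot': array([-3.14027073e+00, -1.84243123e-04,  3.86779381e-01]), 'contact_force': array([ 0.93552938, -0.34417935,  0.44263525]), 'moment': array([ 0.01979045, -0.06126772, -0.02702379]), 'finger_force': 0.0, 'grip_width': 91.82630231293244}
```

View pics/top0.png

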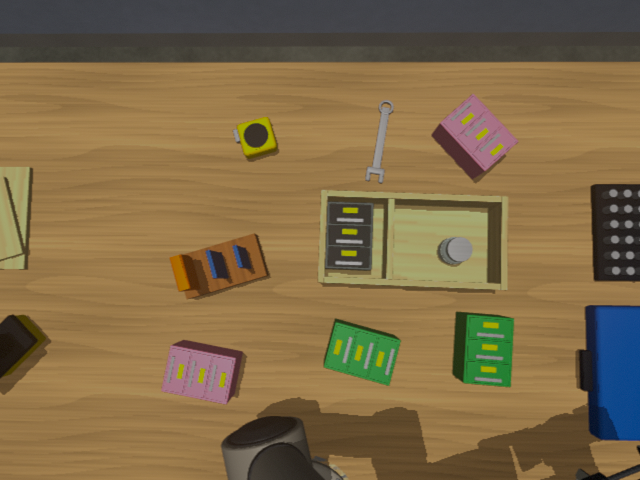

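View pics/side0.png

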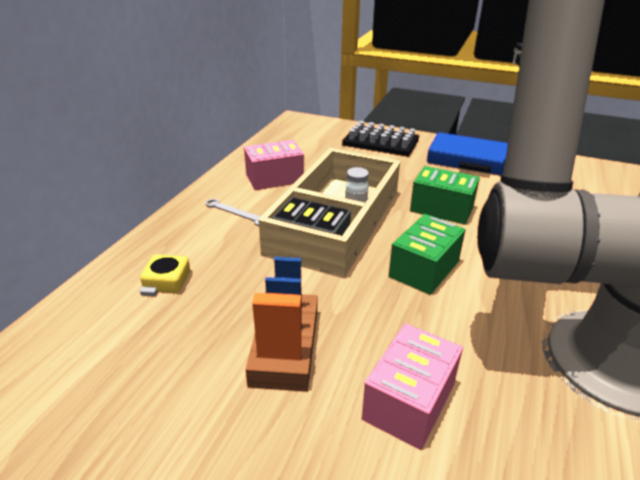

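The top view shows the black-fronted drawer unit in the cabinet at (350,236). Four others have the same shape: green at (362,352) and (488,350), pink at (202,372) and (480,135). I choose the black one against the cabinet's left side. The rack is at (220,265): wedge at (182,272), narrow and wide packers at about (241,257) and (214,264). The crop below checks the choice.

Run:
```python
from h import *
z=np.load("pics/top0.npz"); im,d=z["im"],z["d"]; P=cloud("top",d)
hsv=cv2.cvtColor(im,cv2.COLOR_RGB2HSV)
c=cv2.resize(im[180:310,160:520],None,fx=2.2,fy=2.2,interpolation=cv2.INTER_CUBIC); cv2.imwrite("pics/crop.png",c[:,:,::-1])
def rect(m,name,zz=None):
    m=cv2.morphologyEx(m.astype(np.uint8),cv2.MORPH_OPEN,np.ones((2,2)))
    n,l,s,_=cv2.connectedComponentsWithStats(m)
    for i in range(1,n):
        if s[i,4]<30: continue
        v,u=np.where(l==i); z0=zz if zz else np.median(P[v,u,2])
        q=np.array([ray("top",a,b,z0)[:2] for a,b in zip(u,v)],np.float32)
        r=cv2.minAreaRect(q); print(name,s[i],"zmed",np.round(np.median(P[v,u,2]),1),np.round(r[0],1),np.round(r[1],1),round(r[2],2))
H,S,V=hsv[...,0],hsv[...,1],hsv[...,2]; X=P[...,2]
roi=np.zeros(H.shape,bool); roi[180:310,160:520]=1
rect(roi&(abs(X-150)<8)&(H<15),"wedge",150)
rect(roi&(abs(X-136)<8)&(H>100)&(H<130)&(S>100),"packers",136)
rect(roi&(abs(X-40)<5),"rack",40)
rect(roi&(abs(X-87)<6)&(H>15)&(H<35)&(S<150)&(V>100),"cab",87)
rect(roi&(abs(X-91)<6)&(V<90),"unit",91)
print("table z",np.median(X[300:340,250:300]))
for v in (210,222,236,250,262):
    print(v,V[v,360:405].tolist()); print(np.round(X[v,360:405]).astype(int).tolist())
```

```text
packers [235 247   9  21  80] zmed 135.2 [514.8 116.8] [39.5  7.2] 18.05
packers [208 252  10  27 106] zmed 135.2 [499.9 164.3] [50.5  7. ] 17.17
rack [ 185  235   82   65 2376] zmed 40.4 [498.6 170.4] [ 90.2 170.6] 17.24Traceback (most recent call last):
  File "<stdin>", line 18, in <module>
  File "<stdin>", line 11, in rect
  File "h.py", line 12, in ray
    K,R,t=cam(n); d=R.T@np.linalg.inv(K)@[u,v,1]; o=-R.T@t
          ~~~^^^
  File "h.py", line 4, in cam
    p=bot.camera_params(n); f=240/np.tan(np.radians(p["fov_y"])/2)
ValueError: time passes only in moves, steps and waits
```

View pics/crop.png

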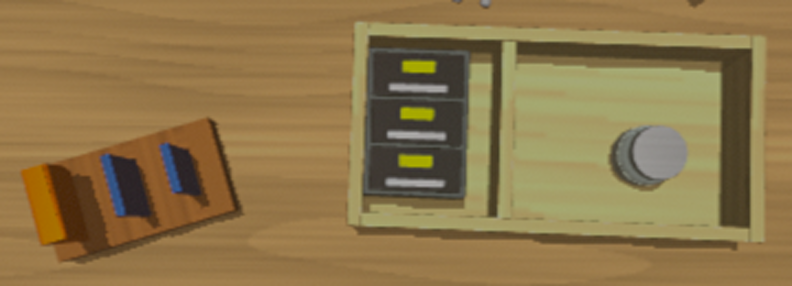

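The crop confirms the choice: black fronts with yellow labels, next to the divider at crop (507,130). The rack carries narrow, wide, wedge from right to left.

```bash
python3 - <<'E'
import re
s=open("h.py").read()
s=s.replace("def cam(n):","import functools\n@functools.lru_cache(None)\ndef cam(n):"); open("h.py","w").write(s)
E
python3 - <<'E'
from h import *
z=np.load("pics/top0.npz"); im,d=z["im"],z["d"]; P=cloud("top",d)
H,S,V=cv2.split(cv2.cvtColor(im,cv2.COLOR_RGB2HSV)); X=P[...,2]
def rect(m,name,zz,k=2):
    m=cv2.morphologyEx(m.astype(np.uint8),cv2.MORPH_OPEN,np.ones((k,k)))
    n,l,s,_=cv2.connectedComponentsWithStats(m)
    for i in range(1,n):
        if s[i,4]<100: continue
        v,u=np.where(l==i); q=np.array([ray("top",a,b,zz)[:2] for a,b in zip(u,v)],np.float32)
        r=cv2.minAreaRect(q); print(name,s[i],"zmed",np.round(np.median(X[v,u]),1),np.round(r[0],1),np.round(r[1],1),round(r[2],2))
roi=np.zeros(H.shape,bool); roi[180:310,160:520]=1
rect(roi&(abs(X-150)<6)&(H<20),"wedge",150)
roi[:,:315]=0
rect(roi&(abs(X-87)<3)&(V>100),"cab",87,1)
rect(roi&(abs(X-91)<3)&(V<110),"unit",91)
for v in (205,212,236,265,274):
    print(v,"V",V[v,364:400].tolist()); print("   X",np.round(X[v,364:400]).astype(int).tolist())
    for u,zz in ((373,91),(387,87)): print(u,ray("top",u,v,zz).round(1))
E
```

```text
wedge [171 256  20  37 370] zmed 149.2 [483.7 218.7] [64.  23.2] 16.94
cab [ 318  190  190  100 3539] zmed 87.5 [ 555.5 -208.9] [359.9 179.9] 88.4
cab [448 237  24  25 341] zmed 85.4 [ 537.  -298.8] [43.7 46.1] 89.51
unit [ 326  203   48   68 2236] zmed 91.2 [559.2 -88.7] [ 88.7 129.4] 88.74
205 V [64, 63, 64, 63, 63, 61, 68, 83, 92, 86, 105, 115, 116, 117, 119, 118, 119, 119, 119, 99, 74, 74, 73, 81, 145, 167, 168, 166, 165, 164, 142, 122, 123, 118, 114, 114]
   X [93, 91, 89, 92, 91, 93, 91, 89, 90, 9, 10, 9, 8, 8, 973, 9, 9, 9, 10, 13, 30, 46, 63, 79, 86, 87, 89, 89, 87, 88, 9, 8, 10, 9, 13, 9]
373 [ 620.1 -133.    91. ]
387 [ 620.9 -160.4   87. ]
212 V [59, 59, 60, 59, 58, 59, 60, 79, 89, 121, 155, 166, 165, 166, 166, 165, 165, 166, 166, 133, 88, 74, 73, 80, 147, 168, 169, 166, 165, 165, 164, 165, 165, 165, 166, 165]
   X [92, 89, 93, 93, 91, 90, 92, 87, 90, 14, 10, 12, 8, 13, 11, 9, 13, 9, 8, 17, 35, 51, 64, 82, 88, 973, 87, 90, 84, 87, 9, 9, 9, 12, 10, 12]
373 [ 606.5 -133.    91. ]
387 [ 607.3 -160.4   87. ]
236 V [60, 59, 60, 58, 59, 63, 80, 89, 106, 150, 166, 165, 166, 165, 
[... 349 characters left out ...]
66, 165, 165, 164, 165, 165, 165, 166, 142, 99, 75, 73, 78, 117, 154, 166, 166, 165, 165, 162, 163, 165, 166, 166, 164, 165, 165]
   X [91, 91, 89, 89, 91, 90, 92, 88, 973, 10, 11, 13, 8, 10, 6, 9, 11, 10, 25, 46, 60, 73, 86, 89, 86, 87, 89, 87, 88, 7, 5, 9, 8, 9, 9, 11]
373 [ 504.4 -133.3   91. ]
387 [ 504.8 -160.5   87. ]
274 V [127, 127, 128, 128, 126, 128, 130, 154, 166, 165, 165, 165, 165, 165, 166, 167, 166, 135, 86, 75, 74, 82, 145, 166, 166, 166, 166, 164, 158, 161, 165, 166, 165, 166, 165, 166]
   X [7, 12, 973, 10, 11, 8, 9, 11, 11, 8, 11, 6, 11, 9, 8, 9, 11, 14, 32, 48, 59, 78, 84, 88, 89, 88, 88, 89, 8, 11, 6, 8, 9, 9, 11, 10]
373 [ 487.2 -133.4   91. ]
387 [ 487.6 -160.5   87. ]
```

Gap is about 28 mm (unit_edge y≈-132, divider_edge y≈-160), so it needs both packers with the wedge filling about 12 mm. Rack yaw is 17.2° and cabinet yaw about -1.6°. First I turn the tool to yaw 107.2°.

Request:
step_arm([
  [1,0,0,0,-0.0945],
  [1,0,0,0,-0.0945],
  [1,0,0,0,-0.0945],
  [1,0,0,0,-0.0945],
  [1,0,0,0,-0.0945],
  [1,0,0,0,-0.0945],
  [1,0,0,0,-0.0945],
  [1,0,0,0,-0.0945],
])

```text
time: 0.9
tool_pos: [198.0, -486.0, 237.3]
tcp_rot: [-3.141, -0.001, 1.58]
contact_force: [-0.9, 1.2, -0.7]
grip_width: 91.6
finger_force: 0.0
```

Request:
step_arm([
  [1,0,0,0,-0.0945],
  [1,0,0,0,-0.0945],
  [1,0,0,0,0],
])

```text
time: 1.2
tool_pos: [198.0, -486.0, 237.4]
tcp_rot: [3.142, -0.001, 1.873]
contact_force: [-0.6, -0.0, -0.1]
grip_width: 91.8
finger_force: 0.0
```

```bash
cat >> h.py <<'E'
def to(x,y,z,yawdeg=None):
    o=bot.get_obs(); p=np.array(o["tool_pos"]); r=np.array(o["tcp_rot"])
    from scipy.spatial.transform import Rotation as Ro
    R=Ro.from_euler("xyz",r).as_matrix(); d=R.T@(np.array([x,y,z])-p)/500
    print("t",o["time"],"pos",p.round(1),"rpy",np.degrees(r).round(2),"F",np.round(o["contact_force"],1),"M",np.round(o["moment"],2),"w",round(o["grip_width"],1),"ff",round(o["finger_force"],1))
    print("delta shares",d.round(4),"turn",None if yawdeg is None else round((np.degrees(r[2])-yawdeg)/90,4),"rows at 40mm",np.ceil(np.linalg.norm(d)*500/40))
E
python3 -c "
from h import *
to(514.9,117.6,237,107.2)"
```

```text
t 1.2 pos [ 198.  -486.   237.4] rpy [ 1.8000e+02 -4.0000e-02  1.0729e+02] F [-0.6 -0.  -0.1] M [ 0.   -0.13  0.  ] w 91.8 ff 0.0
delta shares [0.9644 0.9639 0.0015] turn 0.001 rows at 40mm 18.0
```

Request:
step_arm([
  [1,0.0536,0.0536,0,0],
  [1,0.0536,0.0536,0,0],
  [1,0.0536,0.0536,0,0],
  [1,0.0536,0.0536,0,0],
  [1,0.0536,0.0536,0,0],
  [1,0.0536,0.0536,0,0],
  [1,0.0536,0.0536,0,0],
  [1,0.0536,0.0536,0,0],
])

```text
time: 2.0
tool_pos: [339.8, -216.5, 237.7]
tcp_rot: [3.141, 0.0, 1.866]
contact_force: [-0.0, -0.7, -0.4]
grip_width: 91.7
finger_force: 0.0
```

Request:
step_arm([
  [1,0.0536,0.0536,0,0],
  [1,0.0536,0.0536,0,0],
  [1,0.0536,0.0536,0,0],
  [1,0.0536,0.0536,0,0],
  [1,0.0536,0.0536,0,0],
  [1,0.0536,0.0536,0,0],
  [1,0.0536,0.0536,0,0],
  [1,0.0536,0.0536,0,0],
])

```text
time: 2.8
tool_pos: [481.2, 51.8, 237.6]
tcp_rot: [-3.141, 0.0, 1.867]
contact_force: [0.5, -1.0, 0.2]
grip_width: 92.0
finger_force: 0.0
```

Request:
step_arm([
  [1,0.0536,0.0536,0,0],
  [1,0.0536,0.0536,0,0],
  [1,0,0,0,0],
  [1,0,0,0,0],
])

```text
time: 3.2
tool_pos: [515.8, 117.8, 237.1]
tcp_rot: [-3.14, 0.0, 1.87]
contact_force: [0.3, -0.5, -1.3]
grip_width: 91.6
finger_force: 0.0
```

```bash
python3 -c "
from h import *
to(514.9,117.6,112,107.2)"
```

```text
t 3.2 pos [515.8 117.8 237.1] rpy [-1.7992e+02  1.0000e-02  1.0714e+02] F [ 0.3 -0.5 -1.3] M [-0.   -0.15 -0.02] w 91.6 ff 0.0
delta shares [ 2.000e-04 -1.600e-03  2.502e-01] turn -0.0007 rows at 40mm 4.0
```

Request:
step_arm([
  [1,0,-0.0016,0.08,0],
  [1,0,0,0.08,0],
  [1,0,0,0.06,0],
  [1,0,0,0.03,0],
  [1,0,0,0,0],
  [0.5,0,0,0,0],
  [0.5,0,0,0,0],
  [0.5,0,0,0,0],
])

```text
time: 4.0
tool_pos: [516.0, 116.9, 114.0]
tcp_rot: [3.139, 0.001, 1.871]
contact_force: [-0.8, 0.5, -0.5]
grip_width: 72.0
finger_force: 0.0
```

Request:
step_arm([
  [0.4,0,0,0,0],
  [0.4,0,0,0,0],
  [0.4,0,0,0,0],
  [0.4,0,0,0,0],
  [0.4,0,0,0,0],
  [0.4,0,0,0,0],
])

```text
time: 4.6
tool_pos: [515.4, 117.1, 112.7]
tcp_rot: [3.141, 0.0, 1.871]
contact_force: [-0.2, 0.5, 0.9]
grip_width: 41.8
finger_force: 29.9
```

Request:
step_arm([
  [0.4,0,0,-0.03,0],
  [0.4,0,0,-0.06,0],
  [0.4,0,0,-0.08,0],
  [0.4,0,0,-0.08,0],
  [0.4,0,0,-0.02,0.07],
  [0.4,0,0,0,0.07],
  [0.4,0,0,0,0.069],
  [0.4,0,0,0,0],
])

```text
time: 5.4
tool_pos: [515.1, 117.1, 247.5]
tcp_rot: [-3.141, 0.0, 1.542]
contact_force: [-0.1, -0.1, -1.2]
grip_width: 41.7
finger_force: 29.9
```

```bash
python3 -c "
from h import *
to(558,-140,245,88.4)"
```

```text
t 5.4 pos [515.1 117.1 247.5] rpy [-1.7997e+02  1.0000e-02  8.8350e+01] F [-0.1 -0.1 -1.2] M [-0.05 -0.11 -0.01] w 41.7 ff 29.9
delta shares [-0.5115  0.1005  0.0051] turn -0.0005 rows at 40mm 7.0
```

Request:
step_arm([
  [0.4,-0.04,0.01,0,0],
  [0.4,-0.08,0.016,0,0],
  [0.4,-0.08,0.016,0,0],
  [0.4,-0.08,0.016,0,0],
  [0.4,-0.08,0.016,0,0],
  [0.4,-0.08,0.016,0,0],
  [0.4,-0.05,0.01,0,0],
  [0.4,-0.021,0,0,0],
])

```text
time: 6.2
tool_pos: [558.2, -142.2, 247.0]
tcp_rot: [-3.141, 0.0, 1.543]
contact_force: [-0.1, -0.4, -1.6]
grip_width: 41.5
finger_force: 29.9
```

Request:
step_arm([
  [0.4,0,0,0,0],
  [0.4,0,0,0,0],
  [0.4,0,0,0,0],
])

```text
time: 6.5
tool_pos: [558.1, -138.2, 247.8]
tcp_rot: [-3.142, -0.0, 1.545]
contact_force: [-0.4, -0.1, -1.1]
grip_width: 41.9
finger_force: 29.9
```

Run:
```python
from h import *
to(558,-141,119,88.4)
im,d=shot("side","s1"); c=im[100:290,200:440]; cv2.imwrite("pics/s1c.png",cv2.resize(c,None,fx=3,fy=3,interpolation=cv2.INTER_CUBIC)[:,:,::-1])
```

```text
t 6.5 pos [ 558.1 -138.2  247.8] rpy [-1.800e+02 -2.000e-02  8.853e+01] F [-0.4 -0.1 -1.1] M [-0.05 -0.03  0.05] w 41.9 ff 29.9
delta shares [-5.700e-03 -1.000e-04  2.577e-01] turn 0.0014 rows at 40mm 4.0
```

View pics/s1c.png

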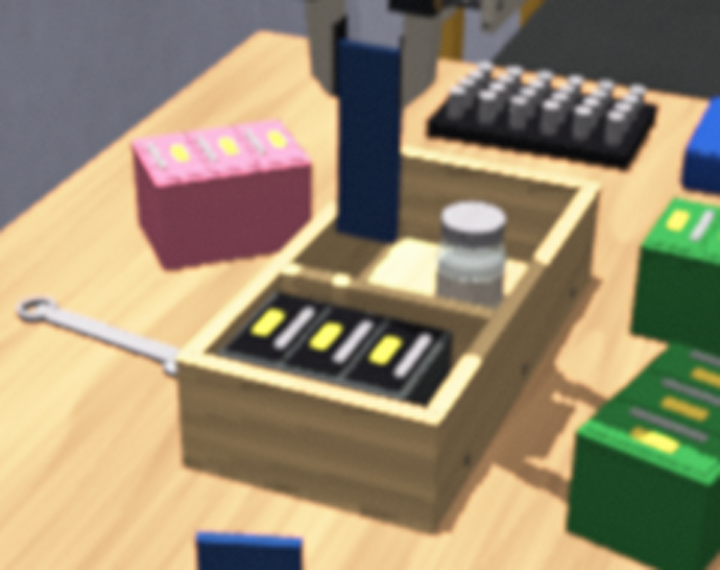

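The crop shows the narrow packer held upright above the gap at about (370,140), with the black unit in front of it and the jar clear. Lowering it.

Request:
step_arm([
  [0.4,-0.006,0,0.03,0],
  [0.4,0,0,0.06,0],
  [0.4,0,0,0.05,0],
  [0.4,0,0,0.04,0],
  [0.4,0,0,0.03,0],
  [0.4,0,0,0.02,0],
  [0.4,0,0,0.015,0],
  [0.4,0,0,0,0],
])

```text
time: 7.35
tool_pos: [557.9, -142.2, 124.7]
tcp_rot: [-3.141, -0.0, 1.544]
contact_force: [-1.0, 0.7, -0.6]
grip_width: 41.8
finger_force: 29.9
```

Request:
step_arm([
  [0.4,0,0,0,0],
  [0.4,0.002,0,0,0],
  [0.4,0.002,0,0,0],
  [0.4,0,0,0,0],
  [0.4,0,0,0,0],
])

```text
time: 7.85
tool_pos: [558.3, -140.7, 125.5]
tcp_rot: [3.141, 0.0, 1.543]
contact_force: [0.8, 0.1, -0.8]
grip_width: 42.2
finger_force: 29.9
```

Request:
step_arm([
  [0.4,0.004,0,0.006,0],
  [0.4,0,0,0.006,0],
  [0.4,0,0,0,0],
  [0.4,0,0,0,0],
])

```text
time: 8.25
tool_pos: [558.2, -138.7, 119.0]
tcp_rot: [-3.141, -0.0, 1.543]
contact_force: [0.4, -0.1, -0.8]
grip_width: 42.0
finger_force: 29.9
```

Request:
step_arm([
  [0.4,0,0,0.004,0],
  [0.4,0,0,0.002,0],
  [0.4,0,0,0,0],
  [0.4,0,0,0,0],
])

```text
time: 8.65
tool_pos: [558.2, -138.7, 116.2]
tcp_rot: [3.142, 0.0, 1.543]
contact_force: [0.3, 0.7, -1.4]
grip_width: 41.8
finger_force: 29.9
```

Request:
step_arm([
  [0.4,0.002,0,0.001,0],
  [0.4,0.001,0,0.001,0],
  [0.4,0,0,0,0],
  [0.4,0,0,0,0],
])

```text
time: 9.05
tool_pos: [558.5, -137.9, 115.7]
tcp_rot: [3.141, 0.001, 1.543]
contact_force: [-2.2, -5.3, 2.8]
grip_width: 41.8
finger_force: 29.9
```

Request:
step_arm([
  [0.4,0.002,0,0.001,0],
  [0.4,0.001,0,0,0],
  [0.4,0,0,0,0],
  [0.4,0,0,0,0],
])

```text
time: 9.45
tool_pos: [558.8, -137.2, 115.5]
tcp_rot: [3.14, 0.003, 1.543]
contact_force: [-2.7, -7.6, 3.6]
grip_width: 41.9
finger_force: 30.0
```

Request:
step_arm([
  [0.55,0,0,0,0],
  [0.65,0,0,0,0],
  [0.75,0,0,0,0],
  [0.85,0,0,0,0],
  [0.85,0,0,0,0],
  [0.85,0,0,0,0],
])

```text
time: 10.05
tool_pos: [558.3, -135.6, 114.6]
tcp_rot: [-3.141, -0.0, 1.543]
contact_force: [-0.6, -0.4, -0.3]
grip_width: 77.4
finger_force: 0.0
```

Request:
step_arm([
  [0.9,0,0,-0.02,0],
  [0.9,0,0,-0.05,0],
  [0.9,0,0,-0.08,0],
  [0.9,0,0,-0.08,0],
  [1,0,0,-0.02,-0.07],
  [1,0,0,0,-0.07],
  [1,0,0,0,-0.069],
  [1,0,0,0,0],
])

```text
time: 10.85
tool_pos: [558.3, -135.7, 240.6]
tcp_rot: [3.141, 0.001, 1.872]
contact_force: [0.6, 0.6, -0.2]
grip_width: 92.0
finger_force: 0.0
```

Run:
```python
from h import *
to(500.0,165.0,240,107.2)
im,d=shot("side","s2"); c=im[100:290,200:440]; cv2.imwrite("pics/s2c.png",cv2.resize(c,None,fx=3,fy=3,interpolation=cv2.INTER_CUBIC)[:,:,::-1])
```

```text
t 10.85 pos [ 558.3 -135.7  240.6] rpy [1.7995e+02 4.0000e-02 1.0726e+02] F [ 0.6  0.6 -0.2] M [ 0.04 -0.11 -0.04] w 92.0 ff 0.0
delta shares [0.609  0.067  0.0009] turn 0.0007 rows at 40mm 8.0
```

View pics/s2c.png

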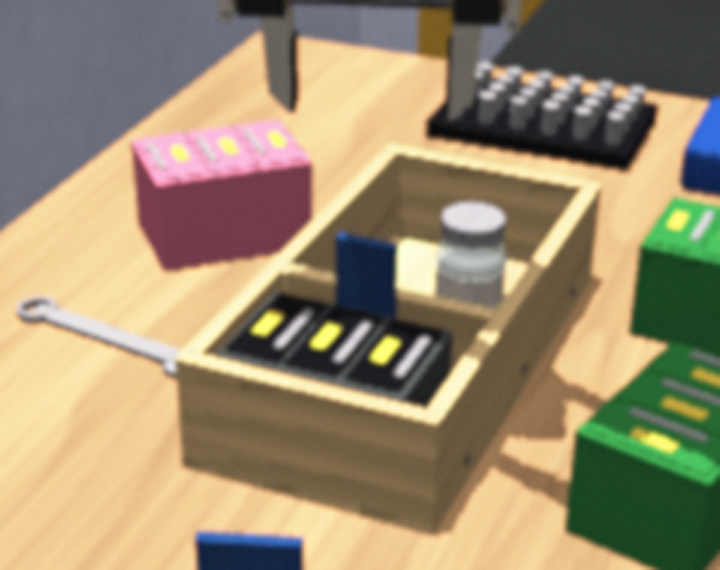

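The narrow packer stands upright against the unit at crop (365,275). Next, the wide packer.

Request:
step_arm([
  [1,0.079,0.009,0,0],
  [1,0.085,0.009,0,0],
  [1,0.085,0.009,0,0],
  [1,0.085,0.009,0,0],
  [1,0.085,0.01,0,0],
  [1,0.085,0.01,0,0],
  [1,0.065,0.007,0,0],
  [1,0.04,0.004,0,0],
])

```text
time: 11.7
tool_pos: [499.4, 167.5, 240.0]
tcp_rot: [3.141, -0.0, 1.87]
contact_force: [-0.4, 0.1, -0.6]
grip_width: 91.9
finger_force: 0.0
```

Request:
step_arm([
  [1,0,0,0,0],
  [1,0,0,0,0],
  [1,0,0,0,0],
])

```text
time: 12.0
tool_pos: [500.5, 164.1, 239.7]
tcp_rot: [-3.142, 0.0, 1.869]
contact_force: [0.0, 1.4, 0.2]
grip_width: 91.9
finger_force: 0.0
```

Run:
```python
from h import *
to(500.1,165.0,114,107.2)
im,d=shot("top","t2"); P=cloud("top",d)
H,S,V=cv2.split(cv2.cvtColor(im,cv2.COLOR_RGB2HSV))
roi=np.zeros(H.shape,bool); roi[195:300,350:405]=1
m=roi&(H>100)&(H<130)&(S>100)
v,u=np.where(m); print(len(v),u.min(),u.max(),v.min(),v.max(),np.median(P[v,u,2]))
mt=m&(P[...,2]>130); v,u=np.where(mt)
q=np.array([ray("top",a,b,139)[:2] for a,b in zip(u,v)],np.float32); print("packer top",cv2.minAreaRect(q),q.min(0),q.max(0))
for r in (205,265,274): print(r,V[r,366:396].tolist(),np.round(P[r,366:396,2]).astype(int).tolist())
```

```text
t 12.0 pos [500.5 164.1 239.7] rpy [-1.800e+02  3.000e-02  1.071e+02] F [0.  1.4 0.2] M [-0.04 -0.11 -0.05] w 91.9 ff 0.0
delta shares [ 0.002  -0.0003  0.2515] turn -0.0011 rows at 40mm 4.0
89 376 379 223 245 139.58823160954486
packer top ((559.5321044921875, -136.32308959960938), (40.151851654052734, 5.436452865600586), 0.11579269915819168) [ 539.4508 -139.0781] [ 579.6135  -133.57176]
205 [70, 70, 70, 69, 74, 93, 96, 98, 118, 126, 127, 128, 129, 130, 130, 131, 128, 109, 84, 82, 82, 90, 158, 180, 182, 179, 179, 179, 155, 135] [89, 93, 92, 92, 92, 93, 90, 11, 12, 9, 11, 10, 9, 10, 11, 12, 10, 16, 30, 48, 65, 80, 88, 85, 89, 91, 87, 90, 10, 10]
265 [68, 68, 68, 88, 102, 134, 168, 179, 179, 178, 178, 179, 178, 179, 179, 155, 109, 85, 83, 87, 129, 168, 179, 179, 179, 178, 176, 176, 178, 179] [92, 90, 90, 89, 89, 9, 10, 11, 9, 12, 10, 10, 9, 11, 8, 6, 26, 46, 58, 76, 88, 88, 88, 87, 86, 89, 84, 9, 10, 11]
274 [138, 139, 140, 139, 143, 167, 178, 179, 179, 178, 179, 179, 179, 180, 180, 146, 97, 84, 81, 90, 159, 179, 179, 179, 179, 179, 172, 174, 179, 179] [7, 10, 8, 8, 9, 10, 9, 11, 10, 11, 10, 7, 9, 10, 10, 13, 30, 49, 62, 79, 89, 87, 89, 87, 88, 85, 10, 10, 9, 11]
```

Request:
step_arm([
  [1,0.002,0,0.08,0],
  [1,0,0,0.08,0],
  [1,0,0,0.06,0],
  [1,0,0,0.035,0],
  [1,0,0,0,0],
  [0.6,0,0,0,0],
  [0.6,0,0,0,0],
  [0.6,0,0,0,0],
])

```text
time: 12.85
tool_pos: [500.7, 165.9, 113.5]
tcp_rot: [3.139, 0.0, 1.871]
contact_force: [0.4, 0.4, -0.2]
grip_width: 72.1
finger_force: 0.0
```

Request:
step_arm([
  [0.5,0,0,0,0],
  [0.5,0,0,0,0],
  [0.5,0,0,0,0],
  [0.5,0,0,0,0],
  [0.5,0,0,0,0],
])

```text
time: 13.35
tool_pos: [500.2, 166.1, 112.5]
tcp_rot: [3.141, 0.0, 1.871]
contact_force: [0.3, 0.2, 3.6]
grip_width: 52.7
finger_force: 29.9
```

Request:
step_arm([
  [0.5,0,0,-0.03,0],
  [0.5,0,0,-0.06,0],
  [0.5,0,0,-0.08,0],
  [0.5,0,0,-0.08,0],
  [0.5,0,0,-0.06,0.07],
  [0.5,0,0,0,0.07],
  [0.5,0,0,0,0.069],
  [0.5,0,0,0,0],
])

```text
time: 14.15
tool_pos: [499.6, 166.0, 266.9]
tcp_rot: [-3.141, 0.0, 1.542]
contact_force: [-0.9, -0.4, -1.3]
grip_width: 52.8
finger_force: 29.9
```

```bash
python3 -c "
from h import *
to(558.5,-148,267,88.4)"
```

```text
t 14.15 pos [499.6 166.  266.9] rpy [-1.7995e+02  2.0000e-02  8.8350e+01] F [-0.9 -0.4 -1.3] M [-0.03 -0.09  0.06] w 52.8 ff 29.9
delta shares [-6.243e-01  1.358e-01 -2.000e-04] turn -0.0005 rows at 40mm 8.0
```

Request:
step_arm([
  [0.5,-0.055,0.012,0,0],
  [0.5,-0.085,0.02,0,0],
  [0.5,-0.09,0.02,0,0],
  [0.5,-0.09,0.02,0,0],
  [0.5,-0.09,0.02,0,0],
  [0.5,-0.09,0.02,0,0],
  [0.5,-0.075,0.015,0,0],
  [0.5,-0.049,0.009,0,0],
])

```text
time: 14.95
tool_pos: [559.0, -150.6, 266.2]
tcp_rot: [-3.14, 0.0, 1.544]
contact_force: [-0.3, 0.0, -2.3]
grip_width: 52.7
finger_force: 29.9
```

Request:
step_arm([
  [0.5,0,0,0,0],
  [0.5,0,0,0,0],
  [0.5,0,0,0,0],
])

```text
time: 15.25
tool_pos: [559.0, -146.7, 266.9]
tcp_rot: [-3.141, -0.001, 1.545]
contact_force: [-0.5, 0.2, -2.4]
grip_width: 52.9
finger_force: 29.9
```

```bash
python3 -c "
from h import *
to(558.5,-148,125,88.4)"
```

```text
t 15.25 pos [ 559.  -146.7  266.9] rpy [-1.7995e+02 -4.0000e-02  8.8520e+01] F [-0.5  0.2 -2.4] M [-0.02 -0.07  0.01] w 52.9 ff 29.9
delta shares [-0.0028 -0.0006  0.2838] turn 0.0014 rows at 40mm 4.0
```

Request:
step_arm([
  [0.5,-0.004,0,0.03,0],
  [0.5,0,0,0.06,0],
  [0.5,0,0,0.06,0],
  [0.5,0,0,0.05,0],
  [0.5,0,0,0.035,0],
  [0.5,0,0,0.025,0],
  [0.5,0,0,0.02,0],
  [0.5,0,0,0,0],
])

```text
time: 16.05
tool_pos: [558.7, -149.0, 126.3]
tcp_rot: [-3.14, -0.001, 1.544]
contact_force: [0.4, -0.3, -0.9]
grip_width: 52.8
finger_force: 29.9
```

Request:
step_arm([
  [0.5,0,0,0,0],
  [0.5,0.003,0,0.006,0],
  [0.5,0.003,0,0.004,0],
  [0.5,0,0,0,0],
  [0.5,0,0,0,0],
])

```text
time: 16.55
tool_pos: [559.3, -146.7, 122.4]
tcp_rot: [3.141, 0.0, 1.543]
contact_force: [0.4, 0.9, -1.8]
grip_width: 53.3
finger_force: 29.9
```

Request:
step_arm([
  [0.5,0.001,0,0.005,0],
  [0.5,0,0,0.004,0],
  [0.5,0,0,0.002,0],
  [0.5,0,0,0,0],
  [0.5,0,0,0,0],
])

```text
time: 17.05
tool_pos: [559.2, -146.3, 116.7]
tcp_rot: [-3.142, 0.0, 1.543]
contact_force: [0.7, 0.2, -0.9]
grip_width: 52.9
finger_force: 29.9
```

Request:
step_arm([
  [0.5,0.002,0,0.002,0],
  [0.5,0.001,0,0.001,0],
  [0.5,0,0,0,0],
  [0.5,0,0,0,0],
])

```text
time: 17.45
tool_pos: [559.4, -144.9, 115.6]
tcp_rot: [3.141, 0.001, 1.543]
contact_force: [-0.3, -0.7, 2.2]
grip_width: 52.5
finger_force: 29.9
```

Request:
step_arm([
  [0.5,0.002,0,0,0],
  [0.5,0.001,0,0,0],
  [0.5,0,0,0,0],
  [0.5,0,0,0,0],
])

```text
time: 17.85
tool_pos: [559.6, -144.0, 115.6]
tcp_rot: [3.141, 0.001, 1.543]
contact_force: [-0.7, -5.5, 2.8]
grip_width: 52.7
finger_force: 29.9
```

Request:
step_arm([
  [0.5,0.002,0,0,0],
  [0.5,0,0,0,0],
  [0.5,0,0,0,0],
])

```text
time: 18.15
tool_pos: [559.5, -143.7, 115.6]
tcp_rot: [3.141, 0.002, 1.543]
contact_force: [-1.3, -7.1, 2.9]
grip_width: 52.5
finger_force: 29.9
```

Contact made. Releasing and going to the wedge (483.8, 218.4).

Request:
step_arm([
  [0.65,0,0,0,0],
  [0.75,0,0,0,0],
  [0.85,0,0,0,0],
  [0.9,0,0,0,0],
  [0.9,0,0,0,0],
  [0.9,0,0,0,0],
])

```text
time: 18.75
tool_pos: [559.3, -142.1, 115.2]
tcp_rot: [-3.141, -0.0, 1.543]
contact_force: [0.6, -0.2, -0.5]
grip_width: 82.5
finger_force: 0.0
```

Request:
step_arm([
  [0.9,0,0,-0.02,0],
  [0.9,0,0,-0.05,0],
  [0.9,0,0,-0.08,0],
  [0.9,0,0,-0.08,0],
  [1,0,0,-0.05,-0.07],
  [1,0,0,0,-0.07],
  [1,0,0,0,-0.069],
  [1,0,0,0,0],
])

```text
time: 19.55
tool_pos: [559.4, -142.2, 256.2]
tcp_rot: [3.141, 0.001, 1.872]
contact_force: [-0.1, 0.2, 0.7]
grip_width: 91.7
finger_force: 0.0
```

Run:
```python
from h import *
to(483.8,218.4,250,107.2)
im,d=shot("side","s3"); c=im[100:290,200:440]; cv2.imwrite("pics/s3c.png",cv2.resize(c,None,fx=3,fy=3,interpolation=cv2.INTER_CUBIC)[:,:,::-1])
```

```text
t 19.55 pos [ 559.4 -142.2  256.2] rpy [1.7995e+02 5.0000e-02 1.0726e+02] F [-0.1  0.2  0.7] M [-0.   -0.19 -0.02] w 91.7 ff 0.0
delta shares [0.7336 0.0698 0.0119] turn 0.0007 rows at 40mm 10.0
```

View pics/s3c.png

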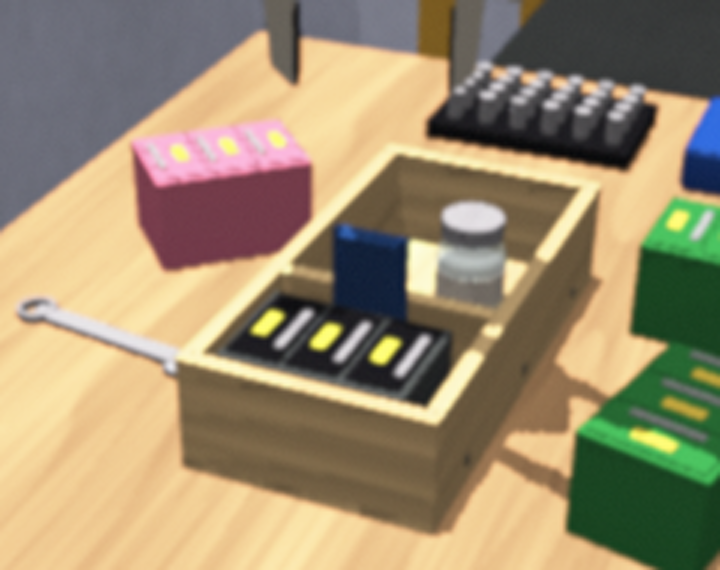

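Both packers stand upright together against the unit at crop (370,270). Moving to the wedge.

Request:
step_arm([
  [1,0.05,0.007,0,0],
  [1,0.09,0.008,0,0],
  [1,0.09,0.009,0,0],
  [1,0.09,0.009,0,0],
  [1,0.09,0.009,0,0],
  [1,0.09,0.009,0,0],
  [1,0.09,0.008,0,0],
  [1,0.09,0.008,0,0],
])

```text
time: 20.4
tool_pos: [490.0, 194.1, 255.5]
tcp_rot: [3.141, 0.0, 1.868]
contact_force: [0.6, -1.0, 0.9]
grip_width: 92.0
finger_force: 0.0
```

Request:
step_arm([
  [1,0.0536,0.003,0,0],
  [1,0,0,0,0],
  [1,0,0,0,0],
  [1,0,0,0,0],
])

```text
time: 20.8
tool_pos: [484.5, 217.6, 255.2]
tcp_rot: [-3.141, 0.0, 1.869]
contact_force: [-1.0, -0.7, 0.1]
grip_width: 91.8
finger_force: 0.0
```

Run:
```python
from h import *
to(483.8,218.4,124,107.2)
im,d=shot("top","t3"); P=cloud("top",d)
H,S,V=cv2.split(cv2.cvtColor(im,cv2.COLOR_RGB2HSV))
roi=np.zeros(H.shape,bool); roi[195:300,350:405]=1
mt=roi&(H>100)&(H<130)&(S>100)&(P[...,2]>130); v,u=np.where(mt)
q=np.array([ray("top",a,b,139)[:2] for a,b in zip(u,v)],np.float32); print("packer tops",cv2.minAreaRect(q),q.min(0),q.max(0))
for r in (228,236): print(r,V[r,366:396].tolist(),np.round(P[r,366:396,2]).astype(int).tolist())
```

```text
t 20.8 pos [484.5 217.6 255.2] rpy [-1.7999e+02  2.0000e-02  1.0710e+02] F [-1.  -0.7  0.1] M [-0.02 -0.11 -0.01] w 91.8 ff 0.0
delta shares [ 0.002  -0.0009  0.2624] turn -0.0012 rows at 40mm 4.0
packer tops ((561.4686279296875, -142.6444549560547), (51.1111946105957, 14.493497848510742), 0.06283058226108551) [ 535.9131  -149.91515] [ 587.03217 -135.37984]
228 [65, 66, 65, 67, 88, 100, 76, 50, 48, 47, 60, 124, 145, 144, 139, 108, 133, 149, 146, 147, 108, 111, 163, 180, 178, 178, 178, 175, 176, 180] [93, 90, 92, 92, 91, 90, 63, 79, 96, 116, 129, 139, 139, 139, 138, 138, 139, 138, 142, 138, 76, 88, 88, 87, 91, 86, 90, 87, 9, 10]
236 [65, 65, 62, 67, 88, 94, 69, 49, 51, 47, 59, 131, 149, 146, 145, 122, 132, 144, 142, 123, 82, 140, 171, 178, 178, 179, 177, 157, 166, 177] [92, 93, 91, 92, 90, 89, 973, 85, 99, 116, 137, 139, 138, 140, 141, 138, 973, 139, 137, 137, 73, 88, 87, 87, 87, 88, 86, 10, 10, 11]
```

Request:
step_arm([
  [1,0.002,-0.001,0.08,0],
  [1,0,0,0.08,0],
  [1,0,0,0.06,0],
  [1,0,0,0.042,0],
  [1,0,0,0,0],
  [0.7,0,0,0,0],
  [0.7,0,0,0,0],
  [0.7,0,0,0,0],
])

```text
time: 21.65
tool_pos: [484.4, 219.3, 125.6]
tcp_rot: [3.139, 0.0, 1.871]
contact_force: [-0.0, -0.0, 0.5]
grip_width: 72.6
finger_force: 0.0
```

Request:
step_arm([
  [0.5,0,0,0,0],
  [0.5,0,0,0,0],
  [0.5,0,0,0,0],
  [0.5,0,0,0,0],
  [0.5,0,0,0,0],
])

```text
time: 22.15
tool_pos: [484.2, 219.5, 125.0]
tcp_rot: [3.14, 0.0, 1.871]
contact_force: [-0.1, -0.7, 6.6]
grip_width: 64.2
finger_force: 29.9
```

Request:
step_arm([
  [0.5,0,0,-0.03,0],
  [0.5,0,0,-0.06,0],
  [0.5,0,0,-0.08,0],
  [0.5,0,0,-0.08,0],
  [0.5,0,0,-0.06,0.07],
  [0.5,0,0,-0.02,0.07],
  [0.5,0,0,0,0.069],
  [0.5,0,0,0,0],
])

```text
time: 22.95
tool_pos: [483.1, 219.3, 289.1]
tcp_rot: [-3.141, 0.0, 1.542]
contact_force: [0.0, 0.3, -1.6]
grip_width: 63.7
finger_force: 29.9
```

```bash
python3 -c "
from h import *
to(559,-165,288,88.4)"
```

```text
t 22.95 pos [483.1 219.3 289.1] rpy [-1.7997e+02  1.0000e-02  8.8360e+01] F [ 0.   0.3 -1.6] M [-0.05 -0.07  0.07] w 63.7 ff 29.9
delta shares [-0.7639  0.1737  0.0022] turn -0.0005 rows at 40mm 10.0
```

Request:
step_arm([
  [0.5,-0.05,0.012,0,0],
  [0.5,-0.09,0.02,0,0],
  [0.5,-0.09,0.02,0,0],
  [0.5,-0.09,0.02,0,0],
  [0.5,-0.09,0.02,0,0],
  [0.5,-0.09,0.02,0,0],
  [0.5,-0.09,0.02,0,0],
  [0.5,-0.085,0.02,0,0],
])

```text
time: 23.75
tool_pos: [549.7, -122.1, 288.3]
tcp_rot: [-3.14, -0.001, 1.546]
contact_force: [1.3, 0.6, -0.4]
grip_width: 64.3
finger_force: 29.9
```

Request:
step_arm([
  [0.5,-0.055,0.012,0,0],
  [0.5,-0.034,0.009,0,0],
  [0.5,0,0,0,0],
  [0.5,0,0,0,0],
  [0.5,0,0,0,0],
])

```text
time: 24.25
tool_pos: [559.2, -163.4, 289.2]
tcp_rot: [-3.141, -0.001, 1.545]
contact_force: [0.2, 0.2, -0.3]
grip_width: 64.0
finger_force: 29.9
```

Run:
```python
from h import *
to(559,-166,200,88.4)
im,d=shot("side","s4"); c=im[60:290,230:400]; cv2.imwrite("pics/s4c.png",cv2.resize(c,None,fx=2.6,fy=2.6,interpolation=cv2.INTER_CUBIC)[:,:,::-1])
```

```text
t 24.25 pos [ 559.2 -163.4  289.2] rpy [-1.7998e+02 -3.0000e-02  8.8530e+01] F [ 0.2  0.2 -0.3] M [-0.01 -0.02  0.01] w 64.0 ff 29.9
delta shares [-0.0052 -0.0002  0.1784] turn 0.0014 rows at 40mm 3.0
```

View pics/s4c.png

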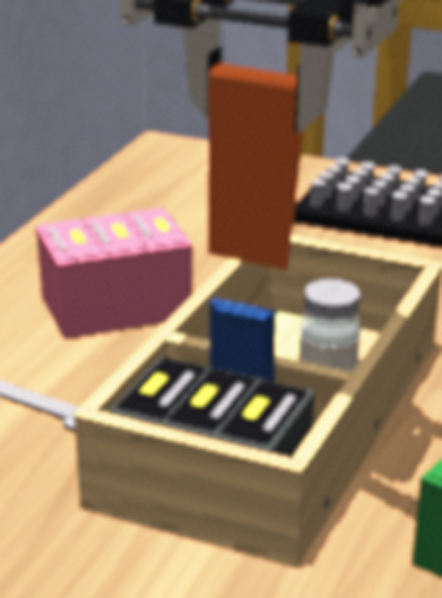

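The crop shows the wedge upright, flat face towards the unit, tip above the gap behind the packers at (250,265). Lowering in checked stages.

Request:
step_arm([
  [0.5,0,0,0.03,0],
  [0.5,0,0,0.03,0],
  [0.5,0,0,0.016,0],
  [0.5,0,0,0.01,0],
  [0.5,0,0,0.004,0],
  [0.5,0,0,0,0],
])

```text
time: 24.9
tool_pos: [559.4, -164.8, 244.5]
tcp_rot: [3.141, 0.0, 1.543]
contact_force: [0.1, -0.3, -0.9]
grip_width: 63.9
finger_force: 29.9
```

Request:
step_arm([
  [0.5,0,0,0.02,0],
  [0.5,0,0,0.02,0],
  [0.5,0,0,0.02,0],
  [0.5,0,0,0.01,0],
  [0.5,0,0,0,0],
  [0.5,0,0,0,0],
])

```text
time: 25.5
tool_pos: [559.4, -165.0, 209.2]
tcp_rot: [-3.142, 0.0, 1.543]
contact_force: [0.2, 0.6, -1.3]
grip_width: 63.7
finger_force: 29.9
```

Request:
step_arm([
  [0.5,0.003,0,0,0],
  [0.5,0,0,0.008,0],
  [0.5,0,0,0.008,0],
  [0.5,0,0,0.004,0],
  [0.5,0,0,0,0],
  [0.5,0,0,0,0],
])

```text
time: 26.1
tool_pos: [559.3, -163.5, 199.2]
tcp_rot: [-3.142, 0.0, 1.543]
contact_force: [1.0, -0.4, -0.8]
grip_width: 64.0
finger_force: 29.9
```

Request:
step_arm([
  [0.5,0,0,0.006,0],
  [0.5,0,0,0.006,0],
  [0.5,0,0,0,0],
  [0.5,0,0,0,0],
])

```text
time: 26.5
tool_pos: [559.3, -163.4, 193.1]
tcp_rot: [-3.141, -0.0, 1.543]
contact_force: [-0.1, 0.1, -0.9]
grip_width: 63.7
finger_force: 29.9
```

Request:
step_arm([
  [0.5,0.001,0,0.006,0],
  [0.5,0.001,0,0.006,0],
  [0.5,0.001,0,0.004,0],
  [0.5,0,0,0,0],
  [0.5,0,0,0,0],
])

```text
time: 27.0
tool_pos: [559.4, -162.0, 185.2]
tcp_rot: [-3.141, 0.0, 1.543]
contact_force: [0.3, -0.4, -0.5]
grip_width: 63.8
finger_force: 29.9
```

Request:
step_arm([
  [0.5,0.001,0,0.006,0],
  [0.5,0.001,0,0.006,0],
  [0.5,0.001,0,0.004,0],
  [0.5,0,0,0,0],
  [0.5,0,0,0,0],
])

```text
time: 27.5
tool_pos: [559.4, -160.5, 177.1]
tcp_rot: [-3.141, 0.0, 1.543]
contact_force: [-0.7, 0.1, -0.9]
grip_width: 64.0
finger_force: 29.9
```

Request:
step_arm([
  [0.5,0.001,0,0.002,0],
  [0.5,0.001,0,0.002,0],
  [0.5,0.001,0,0.002,0],
  [0.5,0,0,0,0],
  [0.5,0,0,0,0],
])

```text
time: 28.0
tool_pos: [559.5, -159.1, 174.2]
tcp_rot: [3.142, 0.0, 1.543]
contact_force: [0.7, -1.1, -0.9]
grip_width: 63.9
finger_force: 29.9
```

Request:
step_arm([
  [0.5,0.001,0,0.002,0],
  [0.5,0.001,0,0.002,0],
  [0.5,0,0,0.002,0],
  [0.5,0,0,0,0],
  [0.5,0,0,0,0],
])

```text
time: 28.5
tool_pos: [559.5, -158.1, 171.1]
tcp_rot: [3.142, 0.0, 1.543]
contact_force: [0.4, -2.4, -1.9]
grip_width: 64.1
finger_force: 29.9
```

Request:
step_arm([
  [0.5,0.001,0,0.002,0],
  [0.5,0,0,0.002,0],
  [0.5,0,0,0.002,0],
  [0.5,0,0,0,0],
  [0.5,0,0,0,0],
])

```text
time: 29.0
tool_pos: [559.7, -157.8, 168.4]
tcp_rot: [3.141, 0.0, 1.543]
contact_force: [0.7, -5.0, 0.9]
grip_width: 63.7
finger_force: 30.0
```

Request:
step_arm([
  [0.5,0,0,0.002,0],
  [0.5,0,0,0.002,0],
  [0.5,0,0,0,0],
  [0.5,0,0,0,0],
])

```text
time: 29.4
tool_pos: [559.6, -157.5, 166.1]
tcp_rot: [3.141, 0.0, 1.543]
contact_force: [0.5, -4.8, 0.5]
grip_width: 64.3
finger_force: 30.0
```

Request:
step_arm([
  [0.5,0,0,0.002,0],
  [0.5,0,0,0.002,0],
  [0.5,0,0,0,0],
  [0.5,0,0,0,0],
])

```text
time: 29.8
tool_pos: [559.4, -157.4, 164.1]
tcp_rot: [-3.141, -0.0, 1.543]
contact_force: [-0.7, -4.5, -0.2]
grip_width: 63.6
finger_force: 30.0
```

Request:
step_arm([
  [0.5,0,0,0.002,0],
  [0.5,0,0,0.002,0],
  [0.5,0,0,0,0],
  [0.5,0,0,0,0],
])

```text
time: 30.2
tool_pos: [559.4, -157.5, 162.0]
tcp_rot: [-3.141, -0.0, 1.543]
contact_force: [1.3, -4.4, -0.0]
grip_width: 64.2
finger_force: 30.0
```

Request:
step_arm([
  [0.5,0,0,0.002,0],
  [0.5,0,0,0.002,0],
  [0.5,0,0,0,0],
  [0.5,0,0,0,0],
])

```text
time: 30.6
tool_pos: [559.5, -157.5, 160.1]
tcp_rot: [-3.141, -0.0, 1.543]
contact_force: [-0.4, -4.3, -1.3]
grip_width: 63.7
finger_force: 30.0
```

Request:
step_arm([
  [0.5,0,0,0.002,0],
  [0.5,0,0,0.002,0],
  [0.5,0,0,0,0],
  [0.5,0,0,0,0],
])

```text
time: 31.0
tool_pos: [559.6, -157.5, 158.3]
tcp_rot: [3.141, 0.0, 1.543]
contact_force: [0.8, -3.7, 2.8]
grip_width: 63.7
finger_force: 30.0
```

Binding is starting: upward force is rising and sideways force falling. Finer steps now.

Request:
step_arm([
  [0.5,0,0,0.002,0],
  [0.5,0,0,0,0],
  [0.5,0,0,0,0],
])

```text
time: 31.3
tool_pos: [559.6, -157.5, 157.8]
tcp_rot: [3.141, 0.0, 1.543]
contact_force: [-0.9, -4.4, 5.8]
grip_width: 63.8
finger_force: 30.0
```

Request:
step_arm([
  [0.5,0,0,0.002,0],
  [0.5,0,0,0,0],
  [0.5,0,0,0,0],
])

```text
time: 31.6
tool_pos: [559.8, -157.5, 157.4]
tcp_rot: [3.14, 0.001, 1.543]
contact_force: [-2.3, -2.9, 8.3]
grip_width: 63.8
finger_force: 30.0
```

Request:
step_arm([
  [0.5,0,0,0.002,0],
  [0.5,0,0,0,0],
  [0.5,0,0,0,0],
])

```text
time: 31.9
tool_pos: [559.9, -157.6, 157.1]
tcp_rot: [3.139, 0.001, 1.543]
contact_force: [-2.7, -3.1, 12.8]
grip_width: 64.1
finger_force: 30.0
```

Request:
step_arm([
  [0.5,0,0,0.0014,0],
  [0.5,0,0,0,0],
  [0.5,0,0,0,0],
  [0.5,0,0,0,0],
])

```text
time: 32.3
tool_pos: [560.0, -157.6, 157.0]
tcp_rot: [3.139, 0.001, 1.543]
contact_force: [-3.6, -2.8, 16.5]
grip_width: 63.8
finger_force: 30.0
```

Run:
```python
from h import *
to(559,-157.5,157,88.4)
a,_=shot("side","s5"); b,_=shot("top","t5")
l=cv2.resize(a[80:290,230:400],None,fx=2.2,fy=2.2,interpolation=cv2.INTER_CUBIC); r=cv2.resize(b[175:300,310:420],(407,462),interpolation=cv2.INTER_CUBIC)
cv2.imwrite("pics/end.png",np.hstack([l,r])[:,:,::-1])
```

```text
t 32.3 pos [ 560.  -157.6  157. ] rpy [1.7985e+02 6.0000e-02 8.8410e+01] F [-3.6 -2.8 16.5] M [-0.64  0.77 -0.16] w 63.8 ff 30.0
delta shares [ 0.0002 -0.0019 -0.0001] turn 0.0001 rows at 40mm 1.0
```

View pics/end.png

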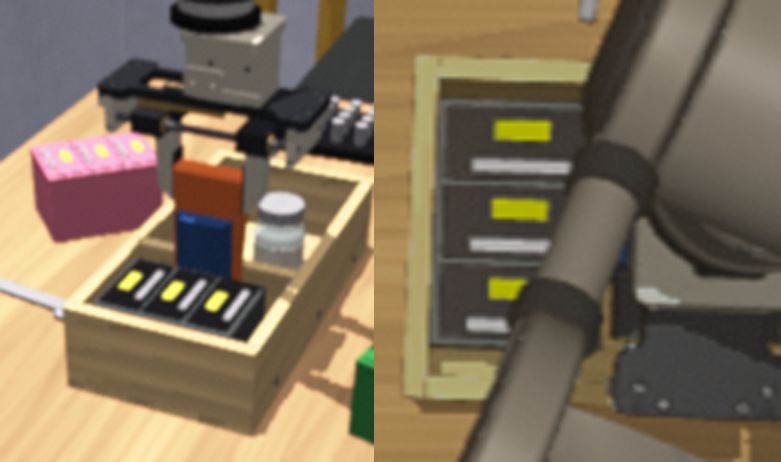

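The wedge is snug at about 16 N. The packers are upright between unit and wedge (left panel, 205,245), the wedge is gripped and upright, and the unit sits against the cabinet side (right panel). I ease the push slightly to stay in the steady range and check that it holds.

Request:
step_arm([
  [0.5,0,0,-0.0008,0],
  [0.5,0,0,0,0],
  [0.5,0,0,0,0],
  [0.5,0,0,0,0],
  [0.5,0,0,0,0],
  [0.5,0,0,0,0],
])

```text
time: 33.0
tool_pos: [559.9, -157.6, 156.9]
tcp_rot: [3.139, 0.001, 1.543]
contact_force: [-3.1, -2.5, 15.5]
grip_width: 63.8
finger_force: 30.0
```

Stable at about 15 N, so I'm handing it in.

```bash
python3 -c "
from h import *
print(bot.close_job())"
```

```text
the job is handed in; nothing more can be done
None
```

I handed the job in without getting a verdict: both packers stand against the drawer unit, and the wedge is still gripped and held snug between them and the divider at about 15 N.

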